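Unpack a printing block from its carton and file it in the block rack

TASK

A new wooden printing block has arrived at the letterpress shop in a small carton, held by its edges between foam pads. Fold both carton flaps well back past upright so that they stay open, then lift the block out and stand it upright in the empty middle slot of the green rack, right down on the base and filed like its neighbours, edges about level with theirs (its printed face may look either way). The foam leaves only its faces free to grip and the rack only its edges, so stand it on the bench on the way, let go and take it the other way; never drop it or let it fall over, and leave the ink tin, the bin and the mallet where they are.

Things in the scene. Friction and masses are not known exactly. Their poses are not given: they have to be found in the camera images.
- carton: brown cardboard carton fixed to the bench, 160 mm (its x) by 140 mm (its y) by 135 mm high, walls and floor 4 mm; origin at the centre of its underside, z up. Two flaps, each 156 mm (along x) by 67 mm by 4 mm thick, hinged about lines along the carton's x at z = 137 mm: left flap at y = +70 mm, right flap at y = -70 mm; shut, they lie level and meet over the middle
- flap_left (a joint): left carton flap (+y side): 0 closed and level, grows as it swings up and outward, 1.57 upright, stop at 2.4 rad; the hinge is stiff and the flap stays where it is left; starts shut or slightly ajar
- flap_right (a joint): right carton flap (-y side): the same, opening to the other side
- tab_left (a point): centre of the orange pull tab on the left flap: an upright tongue 40 mm along the hinge, 6 mm thick, 28 mm tall; it stands 45 mm from the hinge line and 35 mm towards the carton's +x from its middle, this point 16 mm above the flap's mid-thickness. Axes turn with the flap (x along the carton's x, z out of the flap)
- tab_right (a point): centre of the orange pull tab on top of the right flap: the same tongue, 45 mm from its hinge line, 35 mm towards -x from the carton's middle
- packing (a point): centre of the carton's inner floor, 4 mm above the bench, axes as the carton's. Two black foam pads, 64 mm in x, fill the space beyond y = +31 and y = -31 mm up to 116 mm above the bench; at each, two foam lips reach in to |y| = 23 mm, at |x| = 18 to 30 mm. Elsewhere beside the block's faces (towards +x and -x) the carton is empty
- block: pale wooden printing block, red ornament on its -x face, 30 mm thick (x, between faces) by 58 mm wide (y, between edges) by 110 mm tall, 0.13 to 0.25 kg; origin at the centre of its foot, z up. Starts upright on the floor of the closed carton, its x along the carton's x, its top 21 mm below the rim
- rack: green rack fixed to the bench: base 150 mm (x) by 70 mm (y) by 8 mm; four upright dividers 6 mm thick, 50 mm wide in y, up to z = 124 mm, mid-planes at x = -63, -21, 21, 63 mm (slots 36 mm wide, open at both y ends and above). Outer slots hold fixed darker blocks 30 by 58 mm, 100 and 104 mm tall; the middle one is empty. Origin at the centre of the underside
- slot (a point): centre of the floor of the empty middle slot, on the rack's base 8 mm above the bench; axes as the rack's. The block belongs with its origin here, its x along the rack's x (either way round)
- ink_tin: bystander: blue ink tin, 68 mm across, 75 mm high, origin at the centre of its foot
- sorts_bin: bystander: open black plastic bin 80 by 120 by 60 mm, origin at the centre of its underside
- mallet: bystander: hammer 240 mm long lying on the bench, origin at its middle
Not all that is in view belongs to the job. Of the things shaped like the carton, the brown one is meant.

How it is judged:
By the outcome, as a careful person would: the job done as asked, in the order asked, and still so for the second after the job is handed in, with the robot touching nothing.
It also fails if it takes over 72 s, if anything falls off the work surface, if the arm or the gripper's body presses on something with over 40 N, if the wrist force passes 120 N, or if a joint passes its speed limit or range.

ROBOT

A 6-joint arm with a two-finger parallel gripper is mounted at the origin on the work surface. World frame = base frame: x ahead of the robot, y to its left, z up, the work surface at z = 0. Lengths are in m, angles in rad, forces in N, time in s.
With the tool pointing down it reaches from about 0.225 to 0.875 m from the base axis. Payload 3.4 kg.
Tool frame: the origin (TCP) lies at the very end of the fingers, on their centre line; the grasp point (between the pads) lies manip.grip_point_offset behind it (manip.grip_point_offset is the distance from the TCP to the grasp point, in m); z points along the fingers, y is the line along which they close (so a half turn about z gives the same grasp; the last joint's range is limited). The gripper opens to 85 mm and grips with 20 to 120 N. Pads are 22 mm wide; open, the fingers measure 114 mm over their backs; the gripper's body (76 mm by 85 mm) begins 54 mm behind the grasp point. The pads swing forward as they close: fully open they stand 13 mm farther back than shut.
Start: joints at [1.147, 0.276, 1.505, -0, 1.361, -0.121], TCP at [0.171, 0.549, 0.231] pointing down, gripper open.
Joint ranges: [-2.89, 2.89], [-0.75, 2.08], [0.22, 2.7], [-1.18, 4.32], [0.11, 2.71], [-2.7, 2.7]. Speed limits (rad/s): [2.57, 2.57, 3.14, 3.14, 3.14, 3.14].

INTERFACE

Orientations are given as a unit quaternion [w, x, y, z].
In Python, from rig import manip gives the robot as it stands.
- The arm moves only by the shell command python3 -m pendant 'ROWS' [FORCE]. ROWS is JSON, a list of rows, each an object of numbers: "jaw": the opening, from -1 (shut) to 1 (fully open); "tx", "ty", "tz": the shift along the world's x, y, z in cm; "ax", "ay", "az": the turn, a rotation vector about the world's x, y, z in degrees. In form: [{"jaw": .., "tx": .., "ty": .., "tz": .., "ax": .., "ay": .., "az": ..}, ...]. A call has 1 to 10 rows; each row is the pose to reach, as a shift and turn from the pose commanded when the call began; what a row does not reach only later rows make up. A row lasts 1/8 s, in which the tool goes at most 62.5 mm and 10.7 degrees, less where a joint would pass 70% of its speed; a pose out of reach is approached as far as the arm can. A call with a gripper value outside its range is refused whole. The fingers move at their own pace and stop on an object; FORCE is the grip in N (left out, the last holds). Time passes only in rows, so rows that repeat a pose let the fingers close. It gives the time, the measured TCP pose, the force, the opening and the grip force at its end, in the units of the state.
- manip.get_state(): the state, without advancing time (a new reading comes with each control period).
- manip.get_image(name): name is "scene" or "top"; returns a dict with "pixels" (480x640x3 uint8, blue, green, red), "depth" (480x640 float32, m along the optical axis (not along the pixel's ray), 0 where there is no reading), "fx", "fy", "cx", "cy" (pixels), "pose" (4x4, takes a point from camera to world coordinates). Camera axes: x right, y down, z forward; pixel columns grow to the right and rows downward; lengths in m; the calibration is good to about 2 mm. A picture is of the moment at which its call begins.
- manip.sign_off(): hands the job in; it is judged then, once.
The state is a dict: "clock": time; "qpos": joint angles; "qd": joint speeds; "effort": joint torques, N m; "position": TCP position; "ee_rot": TCP orientation; "contact_force": force on the tool from outside, world axes, zero at the start; "moment": the same for the moment, N m; "width": finger opening in m; "gripper_force": force on a finger pad.
Only numpy, scipy, OpenCV 4.12 (cv2) and the standard library are available. Lean on these libraries where they do the work, as an engineer would, in place of code of your own. Each camera call takes 0.05 s, during which the arm holds its last target. There are 200 camera calls.

## Working session

There is one attempt and no reset: what is moved stays moved. The work goes in short steps, Python scripts to look and compute and a shell command to move; the robot and the scene stay as the last step left them, time stands still between calls to the robot, and variables do not carry over. Pictures are saved under pics/ and viewed, at most 10 in all, crops included, and the job is handed in when it is done.

```bash
mkdir -p pics; ls
cat > h.py <<'E'
import numpy as np, cv2
from rig import manip
def grab(n):
    im=manip.get_image(n); np.savez(f'{n}.npz',**{k:np.asarray(v) for k,v in im.items()}); return im
def load(n): return dict(np.load(f'{n}.npz'))
def pt(im,u,v,r=1):
    d=im['depth'][v-r:v+r+1,u-r:u+r+1]; d=np.median(d[d>0]) 
    c=np.array([(u-im['cx'])/im['fx']*d,(v-im['cy'])/im['fy']*d,d,1]); return (im['pose']@c)[:3]
E
python3 - <<'E'
from h import *
for n in('scene','top'):
    im=grab(n); cv2.imwrite(f'pics/{n}0.png',im['pixels']); print(n,im['fx'],im['pose'].round(3).tolist())
s=manip.get_state(); print(s, manip.grip_point_offset)
E
```

```text
pics
scene 439.73918610460345 [[-0.989, -0.137, 0.048, 0.457], [-0.145, 0.937, -0.318, 0.335], [-0.002, -0.322, -0.947, 1.266], [0.0, 0.0, 0.0, 1.0]]
top 464.63337792689856 [[0.027, -0.998, 0.05, 0.437], [-1.0, -0.027, 0.001, -0.039], [0.0, -0.05, -0.999, 1.41], [0.0, 0.0, 0.0, 1.0]]
{'clock': 0.1, 'qpos': array([ 1.14700273e+00,  2.76545805e-01,  1.50602959e+00,  2.78209084e-05,
        1.36070133e+00, -1.20973356e-01]), 'qd': array([-0.00149121, -0.00160023, -0.00508414, -0.00014685, -0.00098864,
       -0.00051775]), 'effort': array([ 1.65555455e-03, -4.17701018e+01, -2.46403706e+01, -2.98904779e-04,
        5.71395125e-03,  6.34559669e-06]), 'position': array([0.17125482, 0.54840231, 0.23050901]), 'ee_rot': array([-2.39630543e-04,  1.50835097e-01,  9.88558579e-01, -8.07328497e-04]), 'contact_force': array([ 0.13899309,  0.03991777, -0.28804692]), 'moment': array([ 0.0549824 , -0.02383424,  0.04491752]), 'gripper_force': 0.0, 'width': 0.08567211151951837} 0.0187
```

View pics/scene0.png

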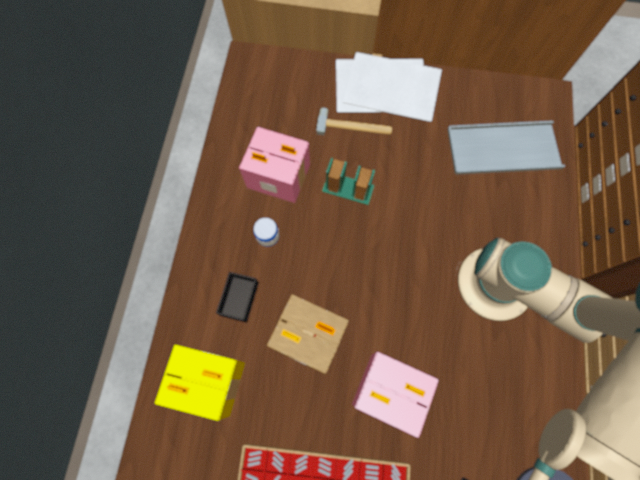

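View pics/top0.png

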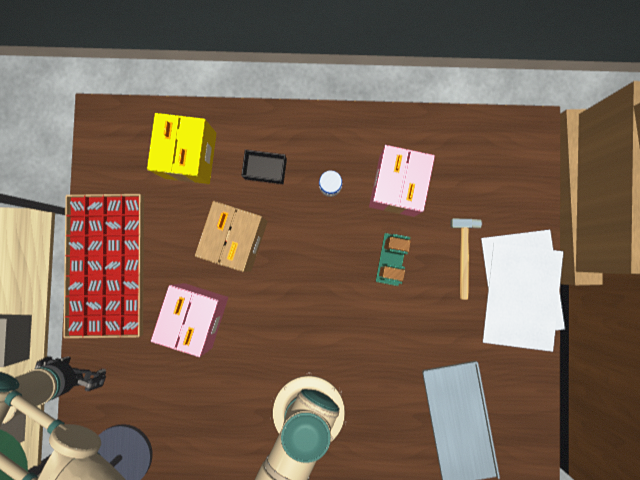

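Candidates (top view): brown carton (230,237), yellow carton (180,145), pink cartons (405,178) and (187,320). By the description I choose the brown one. The green rack is at (393,260), the tin at (330,182), the bin at (264,166) and the mallet at (465,258). I'll check the choice in a close crop.

Run:
```python
from h import *
t=load('top');s=load('scene')
a=cv2.resize(t['pixels'][195:280,185:275],(400,378),interpolation=cv2.INTER_CUBIC)
b=cv2.resize(s['pixels'][285:380,258:358],(400,380),interpolation=cv2.INTER_CUBIC)[:378]
cv2.imwrite('pics/crop0.png',np.hstack([a,b]))
# fit rectangles by height
def cloud(im):
    v,u=np.mgrid[:480,:640]; d=im['depth']
    c=np.stack([(u-im['cx'])/im['fx']*d,(v-im['cy'])/im['fy']*d,d,np.ones_like(d)],-1)
    return (c@im['pose'].T)[...,:3]
for n,im in(('top',t),('scene',s)):
    P=cloud(im); hsv=cv2.cvtColor(im['pixels'],cv2.COLOR_BGR2HSV)
    x0,x1,y0,y1=(.3,.65,.05,.3)
    m=(P[...,0]>.33)&(P[...,0]<.6)&(P[...,1]>.05)&(P[...,1]<.27)&(P[...,2]>.12)&(P[...,2]<.2)
    if n=='top': mm=np.zeros_like(m); mm[190:285,185:275]=1
    else: mm=np.zeros_like(m); mm[285:380,258:358]=1
    q=P[m&mm]; r=cv2.minAreaRect(q[:,:2].astype(np.float32)); print(n,len(q),r,np.percentile(q[:,2],[5,25,50,75,95]))
    g=(hsv[...,0]>60)&(hsv[...,0]<95)&(hsv[...,1]>90)
    g=g&(P[...,2]>-.01)&(P[...,2]<.14)&(P[...,1]<-.05)&(P[...,0]>.3)
    q=P[g]; print(' green',len(q),cv2.minAreaRect(q[:,:2].astype(np.float32)), np.percentile(q[:,2],[5,50,95]))
    br=np.zeros_like(m)
    if n=='top': br[225:290,370:415]=1
    else: br[150:205,320:380]=1
    for lo,hi in((.09,.118),(.118,.14)):
        q=P[br&(P[...,2]>lo)&(P[...,2]<hi)]; print(' rack z',lo,len(q),cv2.minAreaRect(q[:,:2].astype(np.float32)), np.median(q[:,2]))
    o=(hsv[...,0]<28)&(hsv[...,1]>200)&(hsv[...,2]>180)&mm.astype(bool)
    k,l,st,ce=cv2.connectedComponentsWithStats(o.astype(np.uint8))
    for i in range(1,k):
        if st[i,4]>15: 
            q=P[l==i]; r=cv2.minAreaRect(q[:,:2].astype(np.float32)); print(' tab',ce[i].round(1),st[i,4],np.median(q,0).round(4),q[:,2].max().round(4),r)
```

```text
top 2291 ((0.5101119875907898, 0.22619709372520447), (0.13187016546726227, 0.16062027215957642), 73.71501922607422) [0.13603559 0.14137502 0.1442669  0.14806229 0.15411519]
 green 612 ((0.4609737992286682, -0.2365686297416687), (0.06910856068134308, 0.14651453495025635), 80.8970947265625) [0.00390579 0.01020906 0.12562226]
 rack z 0.09 511 ((0.46237194538116455, -0.2360343635082245), (0.058979958295822144, 0.12903153896331787), 80.19318389892578) 0.10960554572066217
 rack z 0.118 166 ((0.4626253843307495, -0.23522426187992096), (0.053612835705280304, 0.1317855417728424), 80.92611694335938) 0.12369239757905293
 tab [221.9 220.5] 72 [0.5501 0.2443 0.1462] 0.1764 ((0.5509728789329529, 0.24423348903656006), (0.014268561266362667, 0.04613345488905907), 74.77978515625)
 tab [232.1 250.8] 75 [0.4688 0.2122 0.1516] 1.4095 ((0.46406835317611694, 0.09236032515764236), (0.2654792070388794, 0.04404991865158081), 87.69564819335938)
scene 2632 ((0.5077331066131592, 0.2265404462814331), (0.13219919800758362, 0.16040463745594025), 73.93670654296875) [0.13882121 0.14252661 0.14515312 0.14880899 0.15580944]
 green 513 ((0.461300790309906, -0.23723238706588745), (0.06957069784402847, 0.14568036794662476), 80.71221923828125) [0.00517875 0.01138045 0.12600375]
 rack z 0.09 525 ((0.4584122598171234, -0.23579177260398865), (0.06202344223856926, 0.12948453426361084), 80.38834381103516) 0.1098901378907855
 rack z 0.118 149 ((0.45980098843574524, -0.2360018938779831), (0.05059406906366348, 0.13201145827770233), 80.95755767822266) 0.12439550427772894
 tab [324.9 327.7] 122 [0.4689 0.2148 0.1598] 0.1793 ((0.4691978394985199, 0.2145557850599289), (0.013937673531472683, 0.0463639497756958), 73.74549102783203)
 tab [290.3 335.7] 76 [0.5498 0.246  0.1683] 0.1753 ((0.5517846941947937, 0.24449990689754486), (0.010682206600904465, 0.04399077221751213), 74.87049102783203)
```

View pics/crop0.png

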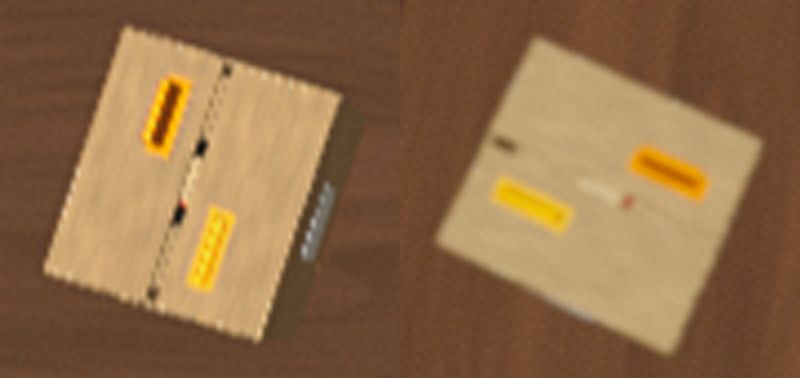

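The crop shows brown cardboard flaps, slightly ajar, with two orange tabs: left at crop (168,115), right at (210,250). The pale block with its red mark shows through the gap, so this is the right carton. Next I'll measure the flap slopes and work out the moves.

```bash
cat >> h.py <<'E'
def cloud(im):
    v,u=np.mgrid[:480,:640]; d=im['depth']
    c=np.stack([(u-im['cx'])/im['fx']*d,(v-im['cy'])/im['fy']*d,d,np.ones_like(d)],-1)
    return (c@im['pose'].T)[...,:3]
C=np.array([.509,.227]); TH=np.radians(-16.2)
ex=np.array([np.cos(TH),np.sin(TH)]); ey=np.array([-ex[1],ex[0]])
def loc(P): d=P[...,:2]-C; return np.stack([d@ex,d@ey,P[...,2]],-1)
def wor(x,y): return C+x*ex+y*ey
E
python3 - <<'E'
from h import *
for n in('top','scene'):
    L=loc(cloud(load(n))); x,y,z=L[...,0],L[...,1],L[...,2]
    for s in(1,-1):
        m=(abs(x)<.07)&(s*y>.008)&(s*y<.06)&(z>.125)&(z<.17)&~((abs(x-s*.035)<.026)&(abs(s*y-.025)<.014))
        p=np.polyfit(.07-s*y[m],z[m],1); print(n,s,'slope',np.arctan(p[0]).round(3),'z hinge',p[1].round(4),m.sum())
        t=(abs(x-s*.035)<.03)&(abs(s*y-.025)<.02)&(z>.158)&(z<.19); print('  tab top loc',L[t].mean(0).round(4),t.sum(), 'x range',np.percentile(x[t],[2,98]).round(4))
    m=(z>.1)&(z<.17)&(abs(x)<.1)&(abs(y)<.09); print(' ext x',np.percentile(x[m],[.5,99.5]).round(4),'y',np.percentile(y[m],[.5,99.5]).round(4))
print(wor(.035,.027),wor(-.035,-.027))
E
```

```text
top 1 slope 0.078 z hinge 0.1397 746
  tab top loc [0.0365 0.0305 0.1678] 52 x range [0.0175 0.0557]
top -1 slope 0.196 z hinge 0.138 814
  tab top loc [-0.0331 -0.0271  0.1755] 33 x range [-0.0515 -0.0149]
 ext x [-0.0778  0.0807] y [-0.0661  0.0737]
scene 1 slope 0.091 z hinge 0.1399 980
  tab top loc [0.0339 0.0311 0.1709] 45 x range [0.0152 0.0524]
scene -1 slope 0.195 z hinge 0.1392 894
  tab top loc [-0.0365 -0.0256  0.1717] 72 x range [-0.0548 -0.018 ]
 ext x [-0.0803  0.078 ] y [-0.0659  0.0733]
[0.55014304 0.24316324] [0.46785696 0.21083676]
```

```bash
sed -i 's/C=np.array(.*/C=np.array([.510,.2305]); TH=np.radians(-16.2)/' h.py
python3 -m pendant '[{"jaw":0.2,"tx":10,"ty":-8,"tz":2},{"jaw":0.2,"tx":38,"ty":-30.2,"tz":1,"ax":-4.8,"ay":1.4,"az":1},{"jaw":0.2,"tx":38,"ty":-30.2,"tz":1,"ax":-4.8,"ay":1.4,"az":1},{"jaw":0.2,"tx":38,"ty":-30.2,"tz":1,"ax":-4.8,"ay":1.4,"az":1},{"jaw":0.2,"tx":38,"ty":-30.2,"tz":1,"ax":-4.8,"ay":1.4,"az":1},{"jaw":0.2,"tx":38,"ty":-30.2,"tz":1,"ax":-4.8,"ay":1.4,"az":1},{"jaw":0.2,"tx":38,"ty":-30.2,"tz":1,"ax":-4.8,"ay":1.4,"az":1},{"jaw":0.2,"tx":38,"ty":-30.2,"tz":1,"ax":-4.8,"ay":1.4,"az":1},{"jaw":0.2,"tx":38,"ty":-30.2,"tz":1,"ax":-4.8,"ay":1.4,"az":1},{"jaw":0.2,"tx":38,"ty":-30.2,"tz":1,"ax":-4.8,"ay":1.4,"az":1}]' 30; python3 -c "
from h import *;s=manip.get_state();print(s['qpos'],s['position'],s['ee_rot']);im=grab('top');cv2.imwrite('pics/t1.png',cv2.resize(im['pixels'][180:300,170:330],(640,480)))"
```

```text
[ 1.14700273e+00  2.76545805e-01  1.50602959e+00  2.78209084e-05
  1.36070133e+00 -1.20973356e-01] [0.17125482 0.54840231 0.23050901] [-2.39630543e-04  1.50835097e-01  9.88558579e-01 -8.07328497e-04]invalid input at $[0]: expected keys jaw, tx, ty, tz, ax, ay, az
```

```bash
python3 -m pendant '[{"jaw":0.2,"tx":10,"ty":-8,"tz":2,"ax":0,"ay":0,"az":0},{"jaw":0.2,"tx":38,"ty":-30.2,"tz":1,"ax":-4.8,"ay":1.4,"az":1},{"jaw":0.2,"tx":38,"ty":-30.2,"tz":1,"ax":-4.8,"ay":1.4,"az":1},{"jaw":0.2,"tx":38,"ty":-30.2,"tz":1,"ax":-4.8,"ay":1.4,"az":1},{"jaw":0.2,"tx":38,"ty":-30.2,"tz":1,"ax":-4.8,"ay":1.4,"az":1},{"jaw":0.2,"tx":38,"ty":-30.2,"tz":1,"ax":-4.8,"ay":1.4,"az":1},{"jaw":0.2,"tx":38,"ty":-30.2,"tz":1,"ax":-4.8,"ay":1.4,"az":1},{"jaw":0.2,"tx":38,"ty":-30.2,"tz":1,"ax":-4.8,"ay":1.4,"az":1},{"jaw":0.2,"tx":38,"ty":-30.2,"tz":1,"ax":-4.8,"ay":1.4,"az":1},{"jaw":0.2,"tx":38,"ty":-30.2,"tz":1,"ax":-4.8,"ay":1.4,"az":1}]' 30; python3 -c "
from h import *;s=manip.get_state();print(s['qpos'],s['position'],s['ee_rot'])"
```

```text
clock: 1.4
position: [0.5509, 0.2469, 0.2408]
ee_rot: [-0.007, 0.142, 0.989, -0.043]
contact_force: [-0.0, 0.3, 0.0]
width: 0.0513
gripper_force: 0.0
[ 0.34855567  0.34769585  1.37866917 -0.07028801  1.46806034 -0.92735057] [0.55089312 0.2469376  0.24079536] [-0.00663321  0.14229315  0.98885881 -0.0432078 ]
```

```bash
python3 -m pendant '[{"jaw":0.2,"tx":0,"ty":0,"tz":-5,"ax":0,"ay":0,"az":0},{"jaw":0.2,"tx":0,"ty":0,"tz":-9.3,"ax":0,"ay":0,"az":0},{"jaw":0.2,"tx":0,"ty":0,"tz":-9.3,"ax":0,"ay":0,"az":0},{"jaw":-1,"tx":0,"ty":0,"tz":-9.3,"ax":0,"ay":0,"az":0},{"jaw":-1,"tx":0,"ty":0,"tz":-9.3,"ax":0,"ay":0,"az":0},{"jaw":-1,"tx":0,"ty":0,"tz":-9.3,"ax":0,"ay":0,"az":0},{"jaw":-1,"tx":0,"ty":0,"tz":-9.3,"ax":0,"ay":0,"az":0},{"jaw":-1,"tx":0,"ty":0,"tz":-9.3,"ax":0,"ay":0,"az":0}]' 40
cat > arc.py <<'E'
# rows for swinging about the hinge: side, total angle list
import sys
from h import *
from scipy.spatial.transform import Rotation as R
s=int(sys.argv[1]); p=manip.get_state()['position']
h=np.array([*wor(0,s*.07),.137]); a=np.array([*ex,0])
for d in map(float,sys.argv[2:]):
    r=R.from_rotvec(-s*np.radians(d)*a); t=(h+r.apply(p-h)-p)*100; print(d,'t',t.round(1),'a',np.degrees(r.as_rotvec()).round(1))
E
python3 arc.py 1 10 20 30 40 50 60 70
```

```text
clock: 2.4
position: [0.5513, 0.2462, 0.1498]
ee_rot: [-0.005, 0.142, 0.989, -0.044]
contact_force: [-2.4, -2.2, 6.4]
width: 0.0052
gripper_force: 44.6
10.0 t [0.1 0.3 0.7] a [-9.6  2.8 -0. ]
20.0 t [0.2 0.7 1.4] a [-19.2   5.6  -0. ]
30.0 t [0.3 1.2 2. ] a [-28.8   8.4  -0. ]
40.0 t [0.5 1.8 2.5] a [-38.4  11.2  -0. ]
50.0 t [0.7 2.4 2.9] a [-48.   13.9  -0. ]
60.0 t [0.9 3.1 3.1] a [-57.6  16.7  -0. ]
70.0 t [1.1 3.9 3.2] a [-67.2  19.5  -0. ]
```

Gripped (5–6 mm wide tab). Swing in two calls.

```bash
python3 -m pendant '[{"jaw":-1,"tx":0.1,"ty":0.3,"tz":0.7,"ax":-9.6,"ay":2.8,"az":0},{"jaw":-1,"tx":0.2,"ty":0.7,"tz":1.4,"ax":-19.2,"ay":5.6,"az":0},{"jaw":-1,"tx":0.3,"ty":1.2,"tz":2.0,"ax":-28.8,"ay":8.4,"az":0},{"jaw":-1,"tx":0.5,"ty":1.8,"tz":2.5,"ax":-38.4,"ay":11.2,"az":0},{"jaw":-1,"tx":0.7,"ty":2.4,"tz":2.9,"ax":-48,"ay":13.9,"az":0},{"jaw":-1,"tx":0.7,"ty":2.4,"tz":2.9,"ax":-48,"ay":13.9,"az":0},{"jaw":-1,"tx":0.7,"ty":2.4,"tz":2.9,"ax":-48,"ay":13.9,"az":0}]' 40; python3 -c "
from h import *;s=manip.get_state();print(s['qpos'])"; python3 arc.py 1 10 20 30 40 50 60 70 80
```

```text
clock: 3.28
position: [0.5586, 0.271, 0.1792]
ee_rot: [-0.063, 0.127, 0.877, -0.458]
contact_force: [0.5, -0.6, 7.6]
width: 0.0052
gripper_force: 45.2
[ 0.63468157  0.82146323  1.03852462 -0.59852287  2.04860679 -0.71226501]
10.0 t [0.2 0.7 0.2] a [-9.6  2.8 -0. ]
20.0 t [0.4 1.5 0.3] a [-19.2   5.6  -0. ]
30.0 t [0.7 2.3 0.3] a [-28.8   8.4  -0. ]
40.0 t [0.9 3.  0.1] a [-38.4  11.2  -0. ]
50.0 t [ 1.1  3.7 -0.2] a [-48.   13.9  -0. ]
60.0 t [ 1.3  4.4 -0.6] a [-57.6  16.7  -0. ]
70.0 t [ 1.4  4.9 -1.1] a [-67.2  19.5  -0. ]
80.0 t [ 1.6  5.4 -1.8] a [-76.8  22.3  -0. ]
```

```bash
python3 -m pendant '[{"jaw":-1,"tx":0.2,"ty":0.7,"tz":0.2,"ax":-9.6,"ay":2.8,"az":0},{"jaw":-1,"tx":0.4,"ty":1.5,"tz":0.3,"ax":-19.2,"ay":5.6,"az":0},{"jaw":-1,"tx":0.7,"ty":2.3,"tz":0.3,"ax":-28.8,"ay":8.4,"az":0},{"jaw":-1,"tx":0.7,"ty":2.3,"tz":0.3,"ax":-28.8,"ay":8.4,"az":0},{"jaw":-1,"tx":0.7,"ty":2.3,"tz":0.3,"ax":-28.8,"ay":8.4,"az":0}]' 40; python3 -c "
from h import *;s=manip.get_state();print(s['qpos'])"; python3 arc.py 1 10 20 30 40 50 60 70 80
```

```text
clock: 3.9
position: [0.5654, 0.2945, 0.1825]
ee_rot: [-0.093, 0.106, 0.729, -0.67]
contact_force: [2.8, 2.6, 8.7]
width: 0.0046
gripper_force: 46.6
[ 0.69271834  1.08673296  0.87497165 -0.95830707  2.38880946 -0.85556665]
10.0 t [ 0.2  0.7 -0.2] a [-9.6  2.8 -0. ]
20.0 t [ 0.4  1.5 -0.5] a [-19.2   5.6  -0. ]
30.0 t [ 0.6  2.1 -1. ] a [-28.8   8.4  -0. ]
40.0 t [ 0.8  2.7 -1.5] a [-38.4  11.2  -0. ]
50.0 t [ 0.9  3.1 -2.2] a [-48.   13.9  -0. ]
60.0 t [ 1.   3.4 -2.9] a [-57.6  16.7  -0. ]
70.0 t [ 1.1  3.7 -3.6] a [-67.2  19.5  -0. ]
80.0 t [ 1.1  3.8 -4.4] a [-76.8  22.3  -0. ]
```

```bash
python3 -m pendant '[{"jaw":0.1,"tx":0,"ty":0,"tz":0,"ax":0,"ay":0,"az":0},{"jaw":0.1,"tx":0,"ty":0,"tz":0,"ax":0,"ay":0,"az":0},{"jaw":0.1,"tx":0,"ty":0,"tz":0,"ax":0,"ay":0,"az":0},{"jaw":0.1,"tx":1.7,"ty":5.8,"tz":0.5,"ax":0,"ay":0,"az":0},{"jaw":0.1,"tx":1.7,"ty":5.8,"tz":6,"ax":0,"ay":0,"az":0},{"jaw":0.1,"tx":1.7,"ty":5.8,"tz":12,"ax":0,"ay":0,"az":0}]' 40
cat > go.py <<'E'
# go.py x y z yaw tilt : world target TCP (m), yaw = angle of tool y (deg), tilt about carton x (deg)
import sys
from h import *
from scipy.spatial.transform import Rotation as R
def go(x,y,z,yaw,tilt=0):
    st=manip.get_state(); p=st['position']; w=st['ee_rot']; r0=R.from_quat(w[[1,2,3,0]])
    a=np.radians(yaw); Y=[np.cos(a),np.sin(a),0]; Z=[0,0,-1]; X=np.cross(Y,Z)
    r=R.from_rotvec(np.radians(tilt)*np.array([*ex,0]))*R.from_matrix(np.array([X,Y,Z]).T)
    print('t',((np.array([x,y,z])-p)*100).round(2),'a',np.degrees((r*r0.inv()).as_rotvec()).round(1))
if __name__=='__main__': go(*map(float,sys.argv[1:]))
E
python3 go.py .4686 .2134 .25 73.8 11; python3 -c "
from h import *;print(wor(-.035,-.028))"
```

```text
clock: 4.65
position: [0.5678, 0.3419, 0.2861]
ee_rot: [-0.093, 0.103, 0.733, -0.665]
contact_force: [1.9, 0.3, 3.8]
width: 0.0467
gripper_force: 0.0
t [ -9.92 -12.85  -3.61] a [ 91.7 -26.4  -0.1]
[0.46857797 0.21337647]
```

```bash
python3 -m pendant '[{"jaw":0.1,"tx":-4,"ty":-5,"tz":2,"ax":20,"ay":-6,"az":0},{"jaw":0.1,"tx":-10,"ty":-12.8,"tz":-0.6,"ax":91.7,"ay":-26.4,"az":0},{"jaw":0.1,"tx":-10,"ty":-12.8,"tz":-0.6,"ax":91.7,"ay":-26.4,"az":0},{"jaw":0.1,"tx":-10,"ty":-12.8,"tz":-0.6,"ax":91.7,"ay":-26.4,"az":0},{"jaw":0.1,"tx":-10,"ty":-12.8,"tz":-0.6,"ax":91.7,"ay":-26.4,"az":0},{"jaw":0.1,"tx":-10,"ty":-12.8,"tz":-0.6,"ax":91.7,"ay":-26.4,"az":0},{"jaw":0.1,"tx":-10,"ty":-12.8,"tz":-0.6,"ax":91.7,"ay":-26.4,"az":0},{"jaw":0.1,"tx":-10,"ty":-12.8,"tz":-0.6,"ax":91.7,"ay":-26.4,"az":0},{"jaw":0.1,"tx":-10,"ty":-12.8,"tz":-0.6,"ax":91.7,"ay":-26.4,"az":0},{"jaw":0.1,"tx":-10,"ty":-12.8,"tz":-0.6,"ax":91.7,"ay":-26.4,"az":0}]' 40
python3 go.py .4686 .2134 .153 73.8 11; python3 -c "
from h import *;s=manip.get_state();print(s['qpos']); im=grab('scene')
L=loc(cloud(im)); x,y,z=L[...,0],L[...,1],L[...,2]; m=(abs(x-.04)<.03)&(y>.03)&(y<.12)&(z>.15)&(z<.215); print(np.c_[y[m],z[m]][::40].round(3).tolist())"
```

```text
clock: 5.9
position: [0.4658, 0.2103, 0.2837]
ee_rot: [0.014, 0.143, 0.985, 0.097]
contact_force: [-0.4, 0.2, -0.4]
width: 0.0471
gripper_force: 0.0
t [  0.28   0.31 -13.07] a [-0.2  0.   0.3]
[ 0.16046231  0.08823779  1.63289913  0.18083627  1.33866037 -1.1564412 ]
[[0.064, 0.206], [0.069, 0.191], [0.071, 0.189], [0.073, 0.186], [0.078, 0.188], [0.083, 0.185], [0.081, 0.186], [0.095, 0.187]]
```

Left flap is near upright. Now the right tab.

```bash
python3 -m pendant '[{"jaw":0.1,"tx":0.3,"ty":0.3,"tz":-5,"ax":0,"ay":0,"az":0},{"jaw":0.1,"tx":0.3,"ty":0.3,"tz":-10,"ax":0,"ay":0,"az":0},{"jaw":0.1,"tx":0.3,"ty":0.3,"tz":-13,"ax":0,"ay":0,"az":0},{"jaw":0.1,"tx":0.3,"ty":0.3,"tz":-13,"ax":0,"ay":0,"az":0},{"jaw":-1,"tx":0.3,"ty":0.3,"tz":-13,"ax":0,"ay":0,"az":0},{"jaw":-1,"tx":0.3,"ty":0.3,"tz":-13,"ax":0,"ay":0,"az":0},{"jaw":-1,"tx":0.3,"ty":0.3,"tz":-13,"ax":0,"ay":0,"az":0},{"jaw":-1,"tx":0.3,"ty":0.3,"tz":-13,"ax":0,"ay":0,"az":0},{"jaw":-1,"tx":0.3,"ty":0.3,"tz":-13,"ax":0,"ay":0,"az":0}]' 40
python3 arc.py -1 10 20 30 40 50
```

```text
clock: 7.08
position: [0.4707, 0.2146, 0.155]
ee_rot: [0.015, 0.14, 0.985, 0.096]
contact_force: [-1.0, -5.7, 3.9]
width: 0.0052
gripper_force: 39.1
10.0 t [-0.1 -0.4  0.7] a [ 9.6 -2.8  0. ]
20.0 t [-0.2 -0.8  1.4] a [19.2 -5.6  0. ]
30.0 t [-0.4 -1.4  1.9] a [28.8 -8.4  0. ]
40.0 t [-0.6 -2.1  2.4] a [ 38.4 -11.2   0. ]
50.0 t [-0.8 -2.8  2.7] a [ 48.  -13.9   0. ]
```

```bash
python3 -m pendant '[{"jaw":-1,"tx":-0.1,"ty":-0.4,"tz":0.7,"ax":9.6,"ay":-2.8,"az":0},{"jaw":-1,"tx":-0.2,"ty":-0.8,"tz":1.4,"ax":19.2,"ay":-5.6,"az":0},{"jaw":-1,"tx":-0.4,"ty":-1.4,"tz":1.9,"ax":28.8,"ay":-8.4,"az":0},{"jaw":-1,"tx":-0.6,"ty":-2.1,"tz":2.4,"ax":38.4,"ay":-11.2,"az":0},{"jaw":-1,"tx":-0.8,"ty":-2.8,"tz":2.7,"ax":48,"ay":-13.9,"az":0},{"jaw":-1,"tx":-0.8,"ty":-2.8,"tz":2.7,"ax":48,"ay":-13.9,"az":0},{"jaw":-1,"tx":-0.8,"ty":-2.8,"tz":2.7,"ax":48,"ay":-13.9,"az":0}]' 40
python3 arc.py -1 10 20 30; python3 -c "
from h import *;s=manip.get_state();print(s['qpos'])"
```

```text
clock: 7.95
position: [0.4626, 0.1866, 0.1815]
ee_rot: [0.072, 0.121, 0.852, 0.504]
contact_force: [-6.8, -9.4, 7.9]
width: 0.005
gripper_force: 44.1
10.0 t [-0.2 -0.8  0.2] a [ 9.6 -2.8  0. ]
20.0 t [-0.4 -1.5  0.2] a [19.2 -5.6  0. ]
30.0 t [-0.7 -2.3  0.1] a [28.8 -8.4  0. ]
[-0.4897505   0.31212497  2.21735371  1.11267069  1.27634803 -2.51411289]
```

```bash
python3 -m pendant '[{"jaw":0.1,"tx":0,"ty":0,"tz":0,"ax":0,"ay":0,"az":0},{"jaw":0.1,"tx":0,"ty":0,"tz":0,"ax":0,"ay":0,"az":0},{"jaw":0.1,"tx":0,"ty":0,"tz":0,"ax":0,"ay":0,"az":0},{"jaw":0.1,"tx":-1.5,"ty":-5,"tz":2.9,"ax":0,"ay":0,"az":0},{"jaw":0.1,"tx":-1.5,"ty":-5,"tz":8,"ax":0,"ay":0,"az":0},{"jaw":0.1,"tx":-1.5,"ty":-5,"tz":12,"ax":-20,"ay":6,"az":0},{"jaw":-1,"tx":-1.5,"ty":-5,"tz":12,"ax":-58,"ay":17,"az":0},{"jaw":-1,"tx":-1.5,"ty":-5,"tz":12,"ax":-58,"ay":17,"az":0},{"jaw":-1,"tx":-1.5,"ty":-5,"tz":12,"ax":-58,"ay":17,"az":0},{"jaw":-1,"tx":-1.5,"ty":-5,"tz":12,"ax":-58,"ay":17,"az":0}]' 40
python3 go.py .51 .2305 .25 -16.2; python3 -c "
from h import *;im=grab('scene');cv2.imwrite('pics/s2.png',cv2.resize(im['pixels'][270:400,220:400],(720,520)))"
```

```text
clock: 9.2
position: [0.4469, 0.1381, 0.302]
ee_rot: [0.01, 0.142, 0.988, 0.065]
contact_force: [-0.0, 0.2, -0.9]
width: -0.0001
gripper_force: 0.0
t [ 6.31  9.24 -5.2 ] a [ -4.    7.4 -89.7]
```

View pics/s2.png

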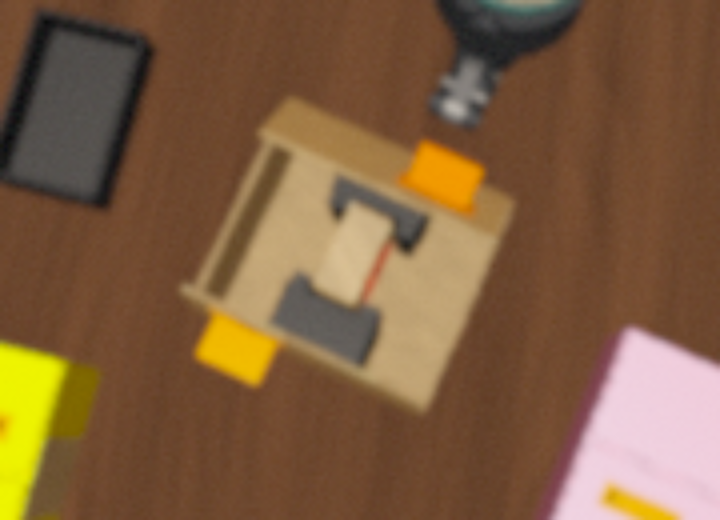

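The picture shows both flaps partly open, with tabs at (445,177) and (237,350). The block stands between the foam pads at (353,253). Next I push the flaps past upright.

```bash
python3 -m pendant '[{"jaw":-1,"tx":6.3,"ty":9.2,"tz":-3,"ax":-4,"ay":7.4,"az":-89.7},{"jaw":-1,"tx":6.3,"ty":9.2,"tz":-5.2,"ax":-4,"ay":7.4,"az":-89.7},{"jaw":-1,"tx":6.3,"ty":9.2,"tz":-5.2,"ax":-4,"ay":7.4,"az":-89.7},{"jaw":-1,"tx":6.3,"ty":9.2,"tz":-5.2,"ax":-4,"ay":7.4,"az":-89.7},{"jaw":-1,"tx":6.3,"ty":9.2,"tz":-5.2,"ax":-4,"ay":7.4,"az":-89.7},{"jaw":-1,"tx":6.3,"ty":9.2,"tz":-5.2,"ax":-4,"ay":7.4,"az":-89.7},{"jaw":-1,"tx":6.3,"ty":9.2,"tz":-5.2,"ax":-4,"ay":7.4,"az":-89.7},{"jaw":-1,"tx":6.3,"ty":9.2,"tz":-5.2,"ax":-4,"ay":7.4,"az":-89.7},{"jaw":-1,"tx":6.3,"ty":9.2,"tz":-5.2,"ax":-4,"ay":7.4,"az":-89.7},{"jaw":-1,"tx":6.3,"ty":9.2,"tz":-5.2,"ax":-4,"ay":7.4,"az":-89.7}]' 40
python3 go.py .51 .2305 .168 -16.2;python3 -c "
from h import *
for y in (.05,.083,-.03,-.083): print(y,(wor(0,y)-C)*100)"
```

```text
clock: 10.5
position: [0.5096, 0.2299, 0.2479]
ee_rot: [0.0, 0.799, 0.601, 0.003]
contact_force: [0.3, -0.3, -0.3]
width: -0.0001
gripper_force: 0.0
t [ 0.04  0.06 -7.99] a [-0.2  0.2 -0.1]
0.05 [1.39495553 4.80146843]
0.083 [2.31562618 7.97043759]
-0.03 [-0.83697332 -2.88088106]
-0.083 [-2.31562618 -7.97043759]
```

```bash
python3 -m pendant '[{"jaw":-1,"tx":0,"ty":0,"tz":-5,"ax":0,"ay":0,"az":0},{"jaw":-1,"tx":0,"ty":0,"tz":-8,"ax":0,"ay":0,"az":0},{"jaw":-1,"tx":1.1,"ty":3.8,"tz":-8,"ax":0,"ay":0,"az":0},{"jaw":-1,"tx":1.5,"ty":5,"tz":-8,"ax":0,"ay":0,"az":0},{"jaw":-1,"tx":1.8,"ty":6.2,"tz":-8,"ax":0,"ay":0,"az":0},{"jaw":-1,"tx":2.1,"ty":7.2,"tz":-8,"ax":0,"ay":0,"az":0},{"jaw":-1,"tx":2.4,"ty":8.2,"tz":-8,"ax":0,"ay":0,"az":0},{"jaw":-1,"tx":2.4,"ty":8.2,"tz":-8,"ax":0,"ay":0,"az":0},{"jaw":-1,"tx":0,"ty":3,"tz":-8,"ax":0,"ay":0,"az":0},{"jaw":-1,"tx":0,"ty":0,"tz":-8,"ax":0,"ay":0,"az":0}]' 40
python3 -m pendant '[{"jaw":-1,"tx":-0.8,"ty":-2.9,"tz":0,"ax":0,"ay":0,"az":0},{"jaw":-1,"tx":-1.1,"ty":-3.9,"tz":0,"ax":0,"ay":0,"az":0},{"jaw":-1,"tx":-1.5,"ty":-5,"tz":0,"ax":0,"ay":0,"az":0},{"jaw":-1,"tx":-1.8,"ty":-6.2,"tz":0,"ax":0,"ay":0,"az":0},{"jaw":-1,"tx":-2.1,"ty":-7.2,"tz":0,"ax":0,"ay":0,"az":0},{"jaw":-1,"tx":-2.4,"ty":-8.2,"tz":0,"ax":0,"ay":0,"az":0},{"jaw":-1,"tx":-2.4,"ty":-8.2,"tz":0,"ax":0,"ay":0,"az":0},{"jaw":-1,"tx":-2.4,"ty":-8.2,"tz":5,"ax":0,"ay":0,"az":0},{"jaw":0.1,"tx":-8,"ty":-15,"tz":10,"ax":0,"ay":0,"az":0},{"jaw":0.1,"tx":-10,"ty":-19,"tz":10,"ax":0,"ay":0,"az":0}]' 40
python3 - <<'E'
from h import *
im=grab('scene');cv2.imwrite('pics/s3.png',cv2.resize(im['pixels'][270:400,220:400],(720,520)))
for n in('scene','top'):
    if n=='top': grab('top')
    L=loc(cloud(load(n))); x,y,z=L[...,0],L[...,1],L[...,2]
    for s in(1,-1):
        m=(abs(x+s*.03)<.035)&(s*y>.06)&(s*y<.14)&(z>.15)&(z<.2)
        if m.sum()>5: print(n,s,m.sum(),'edge top',np.percentile(z[m],97).round(3),'y max',np.percentile(s*y[m],97).round(3))
    m=(abs(x)<.045)&(abs(y)<.045)&(z>.1095)&(z<.122)
    m2=m&(abs(y)<.03)
    hsv=cv2.cvtColor(load(n)['pixels'],cv2.COLOR_BGR2HSV); w=m&(hsv[...,2]>120)
    print(n,'blocktop',w.sum(),L[w].mean(0).round(4),cv2.minAreaRect(L[w][:,:2].astype(np.float32)))
E
```

```text
clock: 11.75
position: [0.508, 0.2286, 0.1685]
ee_rot: [0.001, 0.799, 0.601, 0.002]
contact_force: [0.3, 0.6, -0.5]
width: 0.0001
gripper_force: 0.0
clock: 13.0
position: [0.4194, 0.0539, 0.2659]
ee_rot: [0.002, 0.799, 0.602, 0.004]
contact_force: [0.5, -0.6, -0.2]
width: 0.0355
gripper_force: 0.0
scene 1 491 edge top 0.19 y max 0.114
scene -1 464 edge top 0.188 y max 0.115
scene blocktop 295 [ 0.0009 -0.0007  0.1149] ((2.5840476155281067e-05, 0.0008879825472831726), (0.08316399902105331, 0.061927419155836105), 89.95075225830078)
top 1 458 edge top 0.189 y max 0.114
top -1 311 edge top 0.189 y max 0.115
top blocktop 224 [ 0.0039 -0.0017  0.114 ] ((0.008547525852918625, -0.0001600123941898346), (0.07660194486379623, 0.06337160617113113), 79.81773376464844)
```

View pics/s3.png

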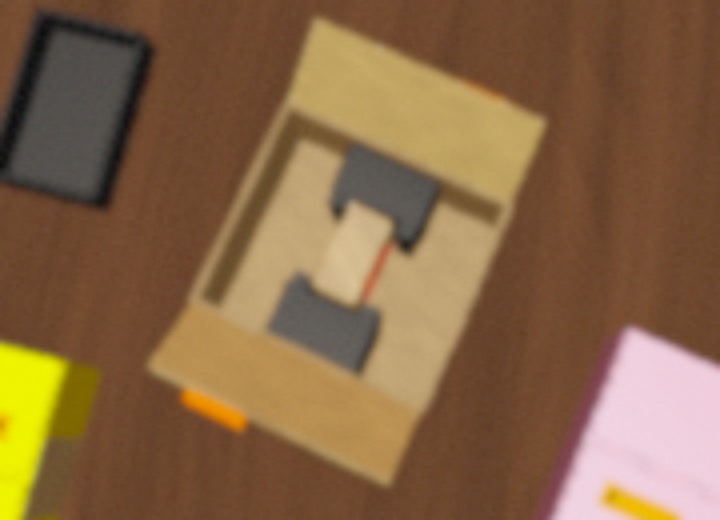

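Both flaps now lean well back (tips at |y|≈114 mm, z≈0.19, so about 2.27 rad). The block top is centred in the carton at crop (353,253), z≈0.114. Next I go above the block.

```bash
python3 -m pendant '[{"jaw":0.5,"tx":0,"ty":0,"tz":0,"ax":0,"ay":0,"az":0},{"jaw":0.5,"tx":0,"ty":0,"tz":0,"ax":0,"ay":0,"az":0}]' 60
python3 go.py .51 .2305 .24 -16.2
python3 - <<'E'
from h import *
# rack dividers in rack frame
a=np.radians(-9.2); rx=np.array([np.cos(a),np.sin(a)]); ry=np.array([-rx[1],rx[0]]); O=np.array([.4612,-.2365])
for n in('scene','top'):
    im=load(n);P=cloud(im); hsv=cv2.cvtColor(im['pixels'],cv2.COLOR_BGR2HSV)
    d=P[...,:2]-O; x=d@rx; y=d@ry; z=P[...,2]
    g=(hsv[...,0]>60)&(hsv[...,0]<95)&(hsv[...,1]>80)&(abs(x)<.09)&(abs(y)<.05)
    t=g&(z>.118)&(z<.13)
    for c in(-.063,-.021,.021,.063):
        m=t&(abs(x-c)<.012); print(n,c,m.sum(),'x',x[m].mean().round(4) if m.any() else '', 'y',np.percentile(y[m],[3,97]).round(4) if m.any() else '')
    b=(hsv[...,0]<25)&(abs(x)<.09)&(abs(y)<.05)&(z>.095)&(z<.112)
    for c in(-.042,.042):
        m=b&(abs(x-c)<.02); print('  nb',c,m.sum(),x[m].mean().round(4),y[m].mean().round(4),np.percentile(y[m],[3,97]).round(4),z[m].mean().round(4), 'ang',np.degrees(np.polyfit(y[m],x[m],1)[0]).round(1))
    print('base',[np.percentile(q[g],[1,99]).round(4).tolist() for q in(x,y)])
E
```

```text
clock: 13.35
position: [0.4196, 0.0553, 0.2637]
ee_rot: [0.001, 0.799, 0.601, 0.003]
contact_force: [0.3, -0.0, -0.2]
width: 0.0639
gripper_force: 0.0
t [ 9.04 17.52 -2.37] a [-0.1  0.3 -0.1]
scene -0.063 0 x  y 
scene -0.021 0 x  y 
scene 0.021 28 x 0.019 y [-0.0183  0.0223]
scene 0.063 24 x 0.0621 y [-0.0185  0.0201]<stdin>:13: RuntimeWarning: Mean of empty slice.
  ret = ret.dtype.type(ret / rcount)
Traceback (most recent call last):
IndexError: index -1 is out of bounds for axis 0 with size 0
```

```bash
python3 -m pendant '[{"jaw":0.5,"tx":2.5,"ty":5,"tz":0,"ax":0,"ay":0,"az":0},{"jaw":0.5,"tx":5,"ty":10,"tz":0,"ax":0,"ay":0,"az":0},{"jaw":0.5,"tx":9,"ty":17.5,"tz":0,"ax":0,"ay":0,"az":0},{"jaw":0.5,"tx":9,"ty":17.5,"tz":-2.4,"ax":0,"ay":0,"az":0},{"jaw":0.5,"tx":9,"ty":17.5,"tz":-2.4,"ax":0,"ay":0,"az":0},{"jaw":0.5,"tx":9,"ty":17.5,"tz":-2.4,"ax":0,"ay":0,"az":0}]' 60
python3 go.py .51 .2305 .07 -16.2
cat > rack.py <<'E'
from h import *
a=np.radians(-9.2); rx=np.array([np.cos(a),np.sin(a)]); ry=np.array([-rx[1],rx[0]]); O=np.array([.4612,-.2365])
for n in('scene','top'):
    im=grab(n);P=cloud(im); hsv=cv2.cvtColor(im['pixels'],cv2.COLOR_BGR2HSV)
    d=P[...,:2]-O; x=d@rx; y=d@ry; z=P[...,2]
    g=(hsv[...,0]>60)&(hsv[...,0]<95)&(hsv[...,1]>80)&(abs(x)<.09)&(abs(y)<.05)
    t=g&(z>.118)&(z<.13)
    for c in(-.063,-.021,.021,.063):
        m=t&(abs(x-c)<.012)
        if m.sum()>8:print(n,c,m.sum(),'x',x[m].mean().round(4), 'y',np.percentile(y[m],[3,97]).round(4),'ang',np.degrees(np.polyfit(y[m],x[m],1)[0]).round(1))
    b=(hsv[...,0]<25)&(abs(x)<.09)&(abs(y)<.05)&(z>.095)&(z<.112)
    for c in(-.042,.042):
        m=b&(abs(x-c)<.02)
        if m.sum()>8:print('  nb',c,m.sum(),x[m].mean().round(4),y[m].mean().round(4),np.percentile(y[m],[3,97]).round(4),z[m].mean().round(4), 'ang',np.degrees(np.polyfit(y[m],x[m],1)[0]).round(1))
    if g.sum()>50:print('base',[np.percentile(q[g],[1,99]).round(4).tolist() for q in(x,y)])
E
python3 rack.py
```

```text
clock: 14.1
position: [0.5088, 0.2298, 0.2398]
ee_rot: [0.001, 0.799, 0.601, 0.002]
contact_force: [-0.7, -0.0, 0.3]
width: 0.064
gripper_force: 0.0
t [  0.12   0.07 -16.98] a [-0.1  0.3 -0.1]
scene -0.063 24 x -0.0639 y [-0.0187  0.026 ] ang -1.6
scene -0.021 24 x -0.0217 y [-0.0186  0.0255] ang -1.1
scene 0.021 28 x 0.0193 y [-0.0173  0.0234] ang -2.6
scene 0.063 23 x 0.0621 y [-0.0188  0.0229] ang -0.5
  nb -0.042 196 -0.043 0.0029 [-0.0274  0.0291] 0.1078 ang -0.7
  nb 0.042 95 0.0431 0.009 [-0.0253  0.0292] 0.1078 ang -0.6
base [[-0.0723, 0.0716], [-0.0326, 0.034]]
top -0.063 38 x -0.0619 y [-0.0218  0.0246] ang 1.4
top -0.021 40 x -0.02 y [-0.0235  0.0238] ang 1.0
top 0.021 31 x 0.0212 y [-0.0215  0.0227] ang 0.1
top 0.063 27 x 0.0631 y [-0.0225  0.0222] ang 0.8
  nb -0.042 217 -0.041 0.0012 [-0.0265  0.0284] 0.1073 ang -0.6
  nb 0.042 130 0.0423 0.0011 [-0.0268  0.0286] 0.109 ang -2.5
base [[-0.0728, 0.069], [-0.0331, 0.0339]]
```

```bash
python3 -m pendant '[{"jaw":0.5,"tx":0.1,"ty":0.1,"tz":-6,"ax":0,"ay":0,"az":0},{"jaw":0.5,"tx":0.1,"ty":0.1,"tz":-12,"ax":0,"ay":0,"az":0},{"jaw":0.5,"tx":0.1,"ty":0.1,"tz":-17,"ax":0,"ay":0,"az":0},{"jaw":0.5,"tx":0.1,"ty":0.1,"tz":-17,"ax":0,"ay":0,"az":0},{"jaw":-0.5,"tx":0.1,"ty":0.1,"tz":-17,"ax":0,"ay":0,"az":0},{"jaw":-0.5,"tx":0.1,"ty":0.1,"tz":-17,"ax":0,"ay":0,"az":0},{"jaw":-0.5,"tx":0.1,"ty":0.1,"tz":-17,"ax":0,"ay":0,"az":0},{"jaw":-0.5,"tx":0.1,"ty":0.1,"tz":-17,"ax":0,"ay":0,"az":0},{"jaw":-0.5,"tx":0.1,"ty":0.1,"tz":-17,"ax":0,"ay":0,"az":0}]' 60
```

```text
clock: 15.32
position: [0.5124, 0.2312, 0.0734]
ee_rot: [0.002, 0.799, 0.601, 0.006]
contact_force: [0.3, -0.3, 7.6]
width: 0.0296
gripper_force: 59.9
```

```bash
python3 -m pendant '[{"jaw":-0.5,"tx":0,"ty":0,"tz":2,"ax":0,"ay":0,"az":0},{"jaw":-0.5,"tx":0,"ty":0,"tz":5,"ax":0,"ay":0,"az":0},{"jaw":-0.5,"tx":0,"ty":0,"tz":9,"ax":0,"ay":0,"az":0},{"jaw":-0.5,"tx":0,"ty":0,"tz":13,"ax":0,"ay":0,"az":0},{"jaw":-0.5,"tx":0,"ty":0,"tz":17,"ax":0,"ay":0,"az":0},{"jaw":-0.5,"tx":0,"ty":0,"tz":21,"ax":0,"ay":0,"az":0},{"jaw":-0.5,"tx":0,"ty":0,"tz":22,"ax":0,"ay":0,"az":0},{"jaw":-0.5,"tx":0,"ty":0,"tz":22,"ax":0,"ay":0,"az":0}]' 60;python3 go.py .42 -.02 .1 -9.2
python3 - <<'E'
from h import *
im=grab('scene');grab('top');cv2.imwrite('pics/s4.png',cv2.resize(im['pixels'][230:400,220:440],(770,595)))
E
```

```text
clock: 16.32
position: [0.51, 0.2306, 0.2904]
ee_rot: [0.001, 0.799, 0.601, 0.003]
contact_force: [0.4, -0.4, -2.2]
width: 0.0297
gripper_force: 59.9
t [ -9.   -25.06 -19.04] a [-0.2  0.4  7. ]
```

View pics/s4.png

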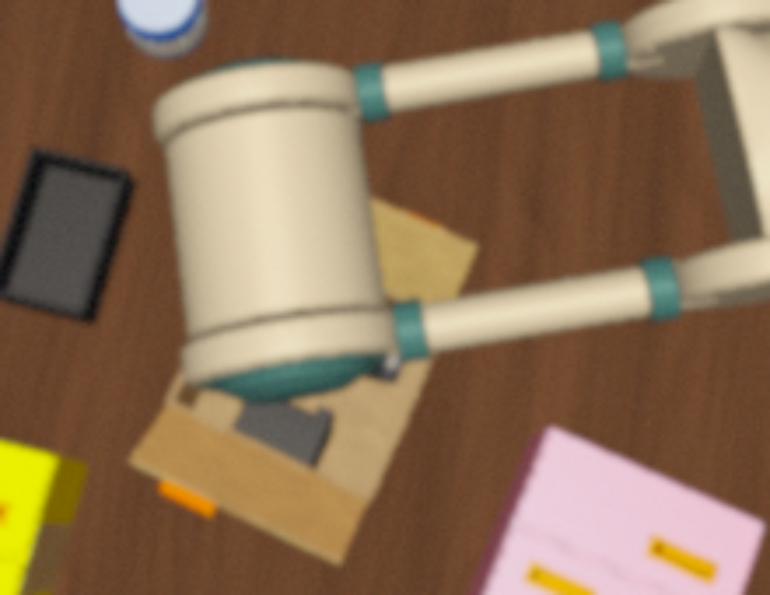

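The arm hides the block, but the grip reads 29.7 mm with a 2 N load, so it is held. Carry it to the bench spot at (0.42, -0.02).

```bash
python3 -m pendant '[{"jaw":-0.5,"tx":-1,"ty":-3,"tz":0,"ax":0,"ay":0,"az":0},{"jaw":-0.5,"tx":-3,"ty":-8,"tz":0,"ax":0,"ay":0,"az":0},{"jaw":-0.5,"tx":-5,"ty":-13,"tz":0,"ax":0,"ay":0,"az":0},{"jaw":-0.5,"tx":-7,"ty":-18,"tz":0,"ax":0,"ay":0,"az":4},{"jaw":-0.5,"tx":-9,"ty":-23,"tz":-3,"ax":0,"ay":0,"az":7},{"jaw":-0.5,"tx":-9,"ty":-25,"tz":-8,"ax":-0.2,"ay":0.4,"az":7},{"jaw":-0.5,"tx":-9,"ty":-25,"tz":-13,"ax":-0.2,"ay":0.4,"az":7},{"jaw":-0.5,"tx":-9,"ty":-25,"tz":-18,"ax":-0.2,"ay":0.4,"az":7},{"jaw":-0.5,"tx":-9,"ty":-25,"tz":-20,"ax":-0.2,"ay":0.4,"az":7},{"jaw":-0.5,"tx":-9,"ty":-25,"tz":-20,"ax":-0.2,"ay":0.4,"az":7}]' 60
python3 -m pendant '[{"jaw":-0.5,"tx":0,"ty":0,"tz":-0.5,"ax":0,"ay":0,"az":0},{"jaw":-0.5,"tx":0,"ty":0,"tz":-1,"ax":0,"ay":0,"az":0},{"jaw":-0.5,"tx":0,"ty":0,"tz":-1.3,"ax":0,"ay":0,"az":0},{"jaw":-0.5,"tx":0,"ty":0,"tz":-1.3,"ax":0,"ay":0,"az":0}]' 60
```

```text
clock: 17.68
position: [0.4174, -0.0189, 0.0877]
ee_rot: [-0.003, 0.761, 0.648, -0.003]
contact_force: [-0.4, 0.5, -3.0]
width: 0.0291
gripper_force: 59.8
clock: 18.18
position: [0.4202, -0.0194, 0.0773]
ee_rot: [0.0, 0.761, 0.648, -0.001]
contact_force: [-0.2, -0.6, -2.8]
width: 0.0295
gripper_force: 59.8
```

```bash
for i in 1 2; do python3 -m pendant '[{"jaw":-0.5,"tx":0,"ty":0,"tz":-0.15,"ax":0,"ay":0,"az":0},{"jaw":-0.5,"tx":0,"ty":0,"tz":-0.3,"ax":0,"ay":0,"az":0},{"jaw":-0.5,"tx":0,"ty":0,"tz":-0.3,"ax":0,"ay":0,"az":0}]' 60|egrep 'pos|cont'; done
```

```text
position: [0.4201, -0.0194, 0.0741]
contact_force: [-0.3, -0.2, -2.3]
position: [0.42, -0.0194, 0.071]
contact_force: [-0.7, -0.0, -3.2]
```

```bash
for i in 1 2; do python3 -m pendant '[{"jaw":-0.5,"tx":0,"ty":0,"tz":-0.1,"ax":0,"ay":0,"az":0},{"jaw":-0.5,"tx":0,"ty":0,"tz":-0.15,"ax":0,"ay":0,"az":0},{"jaw":-0.5,"tx":0,"ty":0,"tz":-0.15,"ax":0,"ay":0,"az":0}]' 60|egrep 'pos|cont'; done
```

```text
position: [0.4202, -0.0194, 0.0697]
contact_force: [0.5, 0.9, -2.2]
position: [0.4203, -0.0196, 0.0694]
contact_force: [-3.2, -0.8, 10.8]
```

```bash
python3 -m pendant '[{"jaw":0.2,"tx":0,"ty":0,"tz":0,"ax":0,"ay":0,"az":0},{"jaw":0.5,"tx":0,"ty":0,"tz":0,"ax":0,"ay":0,"az":0},{"jaw":0.5,"tx":0,"ty":0,"tz":0,"ax":0,"ay":0,"az":0},{"jaw":0.6,"tx":0,"ty":0,"tz":2,"ax":0,"ay":0,"az":0},{"jaw":0.6,"tx":0,"ty":0,"tz":6,"ax":0,"ay":0,"az":0},{"jaw":1,"tx":0,"ty":-4,"tz":12,"ax":0,"ay":0,"az":0},{"jaw":1,"tx":0,"ty":-10,"tz":18,"ax":0,"ay":0,"az":0},{"jaw":1,"tx":0,"ty":-16,"tz":18,"ax":0,"ay":0,"az":-20},{"jaw":1,"tx":0,"ty":-16,"tz":18,"ax":0,"ay":0,"az":-40},{"jaw":1,"tx":0,"ty":-16,"tz":18,"ax":0,"ay":0,"az":-60}]' 60
python3 go.py .42 -.0195 .2 -99.2
python3 - <<'E'
from h import *
b=[]
for n in('scene','top'):
    im=grab(n);L=cloud(im); m=(abs(L[...,0]-.42)<.05)&(abs(L[...,1]+.02)<.05)&(L[...,2]>.103)&(L[...,2]<.118)
    q=L[m]
    if len(q): print(n,len(q),q.mean(0).round(4),cv2.minAreaRect(q[:,:2].astype(np.float32)))
im=load('scene')
c=np.linalg.inv(im['pose'])@np.array([.42,-.02,.06,1]); u=int(c[0]/c[2]*im['fx']+im['cx']);v=int(c[1]/c[2]*im['fy']+im['cy']);print(u,v)
cv2.imwrite('pics/s5.png',cv2.resize(im['pixels'][v-60:v+60,u-80:u+80],(640,480)))
E
```

```text
clock: 20.92
position: [0.4205, -0.1816, 0.2486]
ee_rot: [0.001, 0.913, 0.407, -0.001]
contact_force: [-0.2, 0.4, 0.1]
width: 0.0856
gripper_force: 0.0
t [-0.05 16.21 -4.86] a [  0.1  -0.1 -57.3]
scene 226 [ 0.4181 -0.0202  0.1108] ((0.41796591877937317, -0.021190475672483444), (0.05787915363907814, 0.029731813818216324), 80.5373764038086)
top 217 [ 0.4205 -0.0215  0.1102] ((0.42053037881851196, -0.021542977541685104), (0.05754150450229645, 0.029567964375019073), 80.27326202392578)
353 251
```

View pics/s5.png

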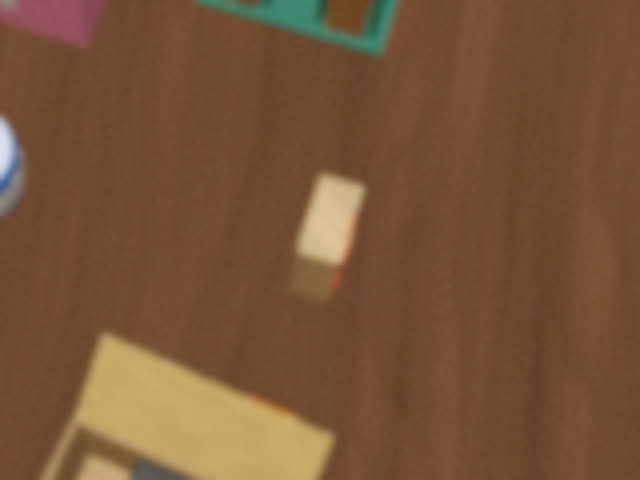

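The block stands upright on the bench at crop (330,225): centre ≈ (0.4195,-0.021), top z ≈ 0.110, yaw ≈ -9.5°. Next I turn and regrip it by the edges.

```bash
python3 -m pendant '[{"jaw":1,"tx":0,"ty":2,"tz":0,"ax":0,"ay":0,"az":-10},{"jaw":1,"tx":0,"ty":6,"tz":0,"ax":0,"ay":0,"az":-20},{"jaw":1,"tx":0,"ty":10,"tz":0,"ax":0,"ay":0,"az":-30},{"jaw":1,"tx":0,"ty":14,"tz":0,"ax":0,"ay":0,"az":-40},{"jaw":1,"tx":0,"ty":16,"tz":0,"ax":0,"ay":0,"az":-50},{"jaw":1,"tx":0,"ty":16.1,"tz":-3,"ax":0,"ay":0,"az":-57.5},{"jaw":1,"tx":0,"ty":16.1,"tz":-5,"ax":0,"ay":0,"az":-57.5},{"jaw":1,"tx":0,"ty":16.1,"tz":-5,"ax":0,"ay":0,"az":-57.5},{"jaw":1,"tx":0,"ty":16.1,"tz":-5,"ax":0,"ay":0,"az":-57.5}]' 60
python3 go.py .42 -.021 .059 -99.4
```

```text
clock: 22.15
position: [0.4207, -0.0184, 0.1988]
ee_rot: [-0.0, 0.997, -0.077, -0.0]
contact_force: [0.4, -0.1, 0.5]
width: 0.0851
gripper_force: 0.0
t [ -0.07  -0.26 -13.98] a [-0.1 -0.  -0.6]
```

```bash
python3 -m pendant '[{"jaw":1,"tx":0,"ty":-0.25,"tz":-5,"ax":0,"ay":0,"az":-0.6},{"jaw":1,"tx":0,"ty":-0.25,"tz":-10,"ax":0,"ay":0,"az":-0.6},{"jaw":1,"tx":0,"ty":-0.25,"tz":-14,"ax":0,"ay":0,"az":-0.6},{"jaw":1,"tx":0,"ty":-0.25,"tz":-14,"ax":0,"ay":0,"az":-0.6},{"jaw":0.2,"tx":0,"ty":-0.25,"tz":-14,"ax":0,"ay":0,"az":-0.6},{"jaw":0.2,"tx":0,"ty":-0.25,"tz":-14,"ax":0,"ay":0,"az":-0.6},{"jaw":0.2,"tx":0,"ty":-0.25,"tz":-14,"ax":0,"ay":0,"az":-0.6},{"jaw":0.2,"tx":0,"ty":-0.25,"tz":-14,"ax":0,"ay":0,"az":-0.6}]' 60
python3 -m pendant '[{"jaw":0.2,"tx":0,"ty":0,"tz":1,"ax":0,"ay":0,"az":0},{"jaw":0.2,"tx":0,"ty":0,"tz":3,"ax":0,"ay":0,"az":0},{"jaw":0.2,"tx":0,"ty":0,"tz":8,"ax":0,"ay":0,"az":0},{"jaw":0.2,"tx":0,"ty":0,"tz":13,"ax":0,"ay":0,"az":0},{"jaw":0.2,"tx":0,"ty":0,"tz":16,"ax":0,"ay":0,"az":0},{"jaw":0.2,"tx":0,"ty":0,"tz":16,"ax":0,"ay":0,"az":0}]' 60
python3 go.py .4618 -.2357 .219 -99.2
```

```text
clock: 23.15
position: [0.4223, -0.0215, 0.0603]
ee_rot: [-0.0, 0.997, -0.083, 0.002]
contact_force: [0.4, -0.6, 7.9]
width: 0.0576
gripper_force: 64.0
clock: 23.9
position: [0.4216, -0.0211, 0.2209]
ee_rot: [-0.0, 0.997, -0.083, 0.003]
contact_force: [0.2, -1.1, -2.4]
width: 0.0573
gripper_force: 65.3
t [  4.02 -21.46  -0.19] a [0.  0.3 0.3]
```

```bash
python3 -m pendant '[{"jaw":0.2,"tx":0.5,"ty":-3,"tz":0,"ax":0,"ay":0,"az":0},{"jaw":0.2,"tx":1.5,"ty":-8,"tz":0,"ax":0,"ay":0,"az":0},{"jaw":0.2,"tx":2.5,"ty":-13,"tz":0,"ax":0,"ay":0,"az":0},{"jaw":0.2,"tx":3.5,"ty":-18,"tz":0,"ax":0,"ay":0,"az":0},{"jaw":0.2,"tx":4.2,"ty":-20.5,"tz":0,"ax":0,"ay":0.3,"az":0.3},{"jaw":0.2,"tx":4.2,"ty":-21.5,"tz":0,"ax":0,"ay":0.3,"az":0.3},{"jaw":0.2,"tx":4.2,"ty":-21.5,"tz":-1.5,"ax":0,"ay":0.3,"az":0.3},{"jaw":0.2,"tx":4.2,"ty":-21.5,"tz":-1.5,"ax":0,"ay":0.3,"az":0.3},{"jaw":0.2,"tx":4.2,"ty":-21.5,"tz":-1.5,"ax":0,"ay":0.3,"az":0.3}]' 60
python3 go.py .4636 -.2357 .205 -99.2
python3 - <<'E'
from h import *
out=[]
for n in('scene','top'):
    im=grab(n)
    c=np.linalg.inv(im['pose'])@np.array([.4618,-.2357,.14,1]); u=int(c[0]/c[2]*im['fx']+im['cx']);v=int(c[1]/c[2]*im['fy']+im['cy']);print(n,u,v)
    out.append(cv2.resize(im['pixels'][v-40:v+40,u-40:u+40],(400,400),interpolation=cv2.INTER_CUBIC))
cv2.imwrite('pics/s6.png',np.hstack(out))
E
```

```text
clock: 25.02
position: [0.4619, -0.2345, 0.2031]
ee_rot: [-0.001, 0.997, -0.079, -0.003]
contact_force: [0.1, 0.1, -1.5]
width: 0.0574
gripper_force: 65.4
t [ 0.17 -0.12  0.19] a [-0.1 -0.4 -0.1]
scene 350 168
top 397 258
```

View pics/s6.png

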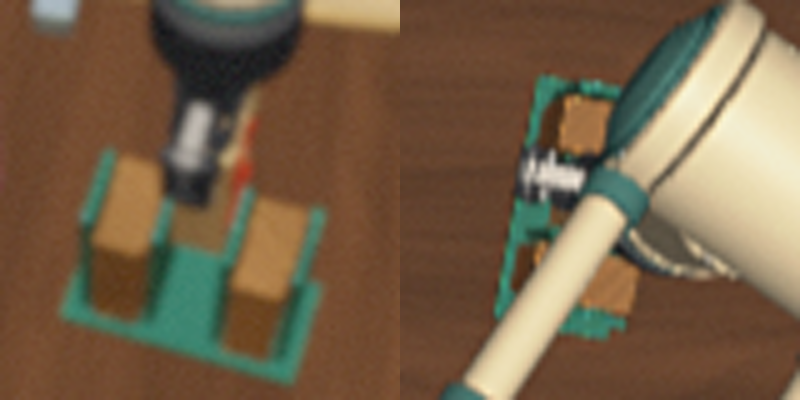

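The scene view shows the block's foot at crop (200,245), between dividers at (165,210) and (240,215). I'll check the lateral centring numerically from depth.

Run:
```python
from h import *
a=np.radians(-9.2); rx=np.array([np.cos(a),np.sin(a)]); ry=np.array([-rx[1],rx[0]]); O=np.array([.4613,-.2357])
im=load('scene');P=cloud(im);d=P[...,:2]-O;x=d@rx;y=d@ry;z=P[...,2];hsv=cv2.cvtColor(im['pixels'],cv2.COLOR_BGR2HSV)
m=(z>.135)&(z<.165)&(abs(x)<.035)&(abs(y)<.05)&(hsv[...,1]>50)
for zz in np.arange(.137,.165,.004):
    k=m&(abs(z-zz)<.002); print(zz.round(3),k.sum(),np.percentile(x[k],[0,5,95,100]).round(4) if k.sum() else '', y[k].mean().round(4) if k.sum() else '')
v,u=np.where(m); print(u.min(),u.max(),v.min(),v.max())
for r in range(v.min(),v.max()+1):
    k=np.where(m[r])[0]
    if len(k): print(r,k.min(),k.max(),'x',x[r,k.min()].round(4),x[r,k.max()].round(4),'y',y[r,k.min()].round(3),y[r,k.max()].round(3),'z',z[r,k].mean().round(3))
g=(hsv[...,0]>60)&(hsv[...,0]<95)&(z>.118)&(z<.13)
for c in(-.021,.021):
    k=g&(abs(x-c)<.012)&(abs(y)<.05);print(c,k.sum(),x[k].mean())
```

```text
0.137 0  
0.141 0  
0.145 2 [0.0012 0.0015 0.0073 0.0076] 0.0287
0.149 5 [-0.0194 -0.0181 -0.0055 -0.0044] 0.0279
0.153 7 [-0.0188 -0.018   0.0066  0.0076] 0.0303
0.157 6 [-0.0131 -0.0128  0.0032  0.0047] 0.0297
0.161 10 [-0.0204 -0.02    0.005   0.0077] 0.0215
345 360 159 178
159 360 360 x -0.0192 -0.0192 y -0.027 -0.027 z 0.162
165 358 358 x -0.0191 -0.0191 y -0.006 -0.006 z 0.164
168 357 357 x -0.019 -0.019 y 0.004 0.004 z 0.165
170 357 357 x -0.0204 -0.0204 y 0.007 0.007 z 0.159
174 345 346 x 0.0077 0.0049 y 0.03 0.03 z 0.163
175 345 355 x 0.0076 -0.0195 y 0.029 0.025 z 0.16
176 345 355 x 0.0076 -0.0194 y 0.027 0.02 z 0.155
177 347 354 x 0.0012 -0.0184 y 0.03 0.03 z 0.154
178 351 354 x -0.0107 -0.0188 y 0.031 0.03 z 0.151
-0.021 28 -0.021938152885782613
0.021 18 0.019706142478873652
```

```bash
python3 -m pendant '[{"jaw":0.2,"tx":0.35,"ty":-0.05,"tz":0,"ax":0,"ay":0,"az":0},{"jaw":0.2,"tx":0.35,"ty":-0.05,"tz":0,"ax":0,"ay":0,"az":0},{"jaw":0.2,"tx":0.35,"ty":-0.05,"tz":0,"ax":0,"ay":0,"az":0}]' 60|egrep 'pos|rot'
python3 go.py .4636 -.2357 .205 -99.2
cat > chk.py <<'E'
from h import *
a=np.radians(-9.2); rx=np.array([np.cos(a),np.sin(a)]); ry=np.array([-rx[1],rx[0]]); O=np.array([.4613,-.2357])
for n in('scene','top'):
  im=grab(n);P=cloud(im);d=P[...,:2]-O;x=d@rx;y=d@ry;z=P[...,2];hsv=cv2.cvtColor(im['pixels'],cv2.COLOR_BGR2HSV)
  m=(z>.135)&(z<.165)&(abs(x)<.035)&(abs(y)<.05)&(hsv[...,1]>50)
  for r in np.unique(np.where(m)[0]):
    k=np.where(m[r])[0]; print(n,r,k.min(),k.max(),'x',x[r,k.min()].round(4),x[r,k.max()].round(4),'y',y[r,k.min()].round(3),'z',z[r,k].mean().round(3))
  g=(hsv[...,0]>60)&(hsv[...,0]<95)&(z>.118)&(z<.13)
  for c in(-.021,.021):
    k=g&(abs(x-c)<.012)&(abs(y)<.05);print(c,k.sum(),x[k].mean())
E
python3 chk.py
```

```text
position: [0.4657, -0.2364, 0.2033]
ee_rot: [-0.0, 0.997, -0.08, -0.003]
t [-0.21  0.07  0.17] a [-0.1 -0.4 -0. ]
scene 161 358 358 x -0.0155 -0.0155 y -0.019 z 0.162
scene 162 358 358 x -0.0161 -0.0161 y -0.018 z 0.158
scene 164 357 357 x -0.0155 -0.0155 y -0.009 z 0.162
scene 165 357 357 x -0.0163 -0.0163 y -0.006 z 0.162
scene 168 356 356 x -0.0164 -0.0164 y 0.005 z 0.165
scene 170 355 355 x -0.0153 -0.0153 y 0.01 z 0.163
scene 173 343 344 x 0.0142 0.0113 y 0.027 z 0.16
scene 174 343 354 x 0.0139 -0.0159 y 0.027 z 0.158
scene 175 343 352 x 0.0135 -0.0118 y 0.028 z 0.158
scene 176 345 353 x 0.0074 -0.0146 y 0.029 z 0.153
scene 177 349 353 x -0.0043 -0.0152 y 0.029 z 0.15
scene 178 352 352 x -0.013 -0.013 y 0.028 z 0.145
-0.021 28 -0.021852179619574436
0.021 7 0.019340641128141847
top 258 388 388 x -0.0049 -0.0049 y 0.028 z 0.159
top 259 387 387 x -0.0075 -0.0075 y 0.028 z 0.144
top 260 387 387 x -0.0103 -0.0103 y 0.029 z 0.149
top 261 388 388 x -0.0127 -0.0127 y 0.026 z 0.156
-0.021 4 -0.02035397092396041
0.021 0 nanchk.py:10: RuntimeWarning: Mean of empty slice.
  k=g&(abs(x-c)<.012)&(abs(y)<.05);print(c,k.sum(),x[k].mean())
  ret = ret.dtype.type(ret / rcount)
```

Centred now (block centre −0.7 mm against slot −1.1 mm in the same view). Descend.

```bash
python3 -m pendant '[{"jaw":0.2,"tx":0,"ty":0,"tz":-1,"ax":0,"ay":-0.3,"az":0},{"jaw":0.2,"tx":0,"ty":0,"tz":-2,"ax":0,"ay":-0.3,"az":0},{"jaw":0.2,"tx":0,"ty":0,"tz":-3,"ax":0,"ay":-0.3,"az":0},{"jaw":0.2,"tx":0,"ty":0,"tz":-4,"ax":0,"ay":-0.3,"az":0},{"jaw":0.2,"tx":0,"ty":0,"tz":-4,"ax":0,"ay":-0.3,"az":0}]' 60
python3 -m pendant '[{"jaw":0.2,"tx":0,"ty":0,"tz":-1.5,"ax":0,"ay":0,"az":0},{"jaw":0.2,"tx":0,"ty":0,"tz":-3,"ax":0,"ay":0,"az":0},{"jaw":0.2,"tx":0,"ty":0,"tz":-3,"ax":0,"ay":0,"az":0}]' 60
```

```text
clock: 26.22
position: [0.4651, -0.236, 0.162]
ee_rot: [-0.001, 0.997, -0.08, -0.002]
contact_force: [0.2, 1.1, -2.4]
width: 0.0572
gripper_force: 65.4
clock: 26.6
position: [0.4645, -0.2356, 0.1314]
ee_rot: [-0.002, 0.997, -0.08, -0.002]
contact_force: [0.6, -0.7, -2.6]
width: 0.057
gripper_force: 65.4
```

```bash
python3 -m pendant '[{"jaw":0.2,"tx":0,"ty":0,"tz":-1.5,"ax":0,"ay":0,"az":0},{"jaw":0.2,"tx":0,"ty":0,"tz":-3,"ax":0,"ay":0,"az":0},{"jaw":0.2,"tx":0,"ty":0,"tz":-4.5,"ax":0,"ay":0,"az":0},{"jaw":0.2,"tx":0,"ty":0,"tz":-5.5,"ax":0,"ay":0,"az":0},{"jaw":0.2,"tx":0,"ty":0,"tz":-5.5,"ax":0,"ay":0,"az":0}]' 60|egrep 'pos|cont|wid'
for i in 1 2; do python3 -m pendant '[{"jaw":0.2,"tx":0,"ty":0,"tz":-0.2,"ax":0,"ay":0,"az":0},{"jaw":0.2,"tx":0,"ty":0,"tz":-0.3,"ax":0,"ay":0,"az":0},{"jaw":0.2,"tx":0,"ty":0,"tz":-0.3,"ax":0,"ay":0,"az":0}]' 60|egrep 'pos|cont'; done
```

```text
position: [0.4651, -0.236, 0.0771]
contact_force: [-0.1, 0.1, -2.5]
width: 0.0573
position: [0.4659, -0.2365, 0.0755]
contact_force: [-0.4, 0.4, -1.8]
position: [0.4656, -0.2363, 0.0721]
contact_force: [-0.0, 0.4, -2.2]
```

```bash
for i in 1 2 3; do python3 -m pendant '[{"jaw":0.2,"tx":0,"ty":0,"tz":-0.1,"ax":0,"ay":0,"az":0},{"jaw":0.2,"tx":0,"ty":0,"tz":-0.15,"ax":0,"ay":0,"az":0},{"jaw":0.2,"tx":0,"ty":0,"tz":-0.15,"ax":0,"ay":0,"az":0}]' 60|egrep 'pos|cont'; done
```

```text
position: [0.4657, -0.2364, 0.0707]
contact_force: [0.7, 0.2, -2.5]
position: [0.4657, -0.2364, 0.0692]
contact_force: [-0.0, -0.1, -2.1]
position: [0.4658, -0.2365, 0.0683]
contact_force: [-0.9, 0.9, 5.1]
```

Contact at the predicted height (TCP 0.0683). Release and retreat.

```bash
python3 -m pendant '[{"jaw":0.5,"tx":0,"ty":0,"tz":0,"ax":0,"ay":0,"az":0},{"jaw":0.9,"tx":0,"ty":0,"tz":0,"ax":0,"ay":0,"az":0},{"jaw":0.9,"tx":0,"ty":0,"tz":0,"ax":0,"ay":0,"az":0},{"jaw":0.9,"tx":0,"ty":0,"tz":3,"ax":0,"ay":0,"az":0},{"jaw":0.9,"tx":0,"ty":0,"tz":8,"ax":0,"ay":0,"az":0},{"jaw":0.9,"tx":0,"ty":0,"tz":13,"ax":0,"ay":0,"az":0},{"jaw":0.9,"tx":0,"ty":0,"tz":18,"ax":0,"ay":0,"az":0},{"jaw":0.9,"tx":-8,"ty":5,"tz":18,"ax":0,"ay":0,"az":0},{"jaw":0.9,"tx":-13,"ty":10,"tz":18,"ax":0,"ay":0,"az":0},{"jaw":0.9,"tx":-13,"ty":15,"tz":18,"ax":0,"ay":0,"az":0}]' 60
python3 -m pendant '[{"jaw":0.9,"tx":0,"ty":8,"tz":0,"ax":0,"ay":0,"az":0},{"jaw":0.9,"tx":0,"ty":8,"tz":0,"ax":0,"ay":0,"az":0},{"jaw":0.9,"tx":0,"ty":8,"tz":0,"ax":0,"ay":0,"az":0}]' 60 | grep cont
python3 - <<'E'
from h import *
a=np.radians(-9.2); rx=np.array([np.cos(a),np.sin(a)]); ry=np.array([-rx[1],rx[0]]); O=np.array([.4613,-.2357]); out=[]
for n in('scene','top'):
    im=grab(n);P=cloud(im);d=P[...,:2]-O;x=d@rx;y=d@ry;z=P[...,2]
    for c in(-.042,0,.042):
        m=(abs(x-c)<.0145)&(abs(y)<.04)&(z>.098)&(z<.122); q=np.c_[x[m],y[m]]
        print(n,c,m.sum(),'y',np.percentile(y[m],[3,97]).round(4),'x',np.percentile(x[m],[3,97]).round(4),'z',np.median(z[m]).round(4),z[m].std().round(4))
    c=np.linalg.inv(im['pose'])@np.array([.4618,-.2357,.08,1]); u=int(c[0]/c[2]*im['fx']+im['cx']);v=int(c[1]/c[2]*im['fy']+im['cy'])
    out.append(cv2.resize(im['pixels'][v-40:v+40,u-40:u+40],(400,400),interpolation=cv2.INTER_CUBIC))
cv2.imwrite('pics/s7.png',np.hstack(out)); cv2.imwrite('pics/s8.png',load('scene')['pixels'])
E
```

```text
clock: 30.35
position: [0.3407, -0.1033, 0.2476]
ee_rot: [-0.001, 0.997, -0.082, -0.001]
contact_force: [0.4, 0.2, 1.5]
width: 0.0807
gripper_force: 0.0
contact_force: [0.5, 0.2, -0.9]
scene -0.042 190 y [-0.028   0.0282] x [-0.0556 -0.0294] z 0.1091 0.0028
scene 0 181 y [-0.0274  0.0287] x [-0.0132  0.0134] z 0.1185 0.0048
scene 0.042 188 y [-0.0272  0.0286] x [0.0286 0.0544] z 0.1128 0.0036
top -0.042 212 y [-0.0275  0.0271] x [-0.0547 -0.0283] z 0.1079 0.0027
top 0 196 y [-0.0272  0.0284] x [-0.0119  0.0137] z 0.1177 0.0039
top 0.042 219 y [-0.0276  0.0272] x [0.0285 0.0556] z 0.1121 0.0028
```

View pics/s7.png

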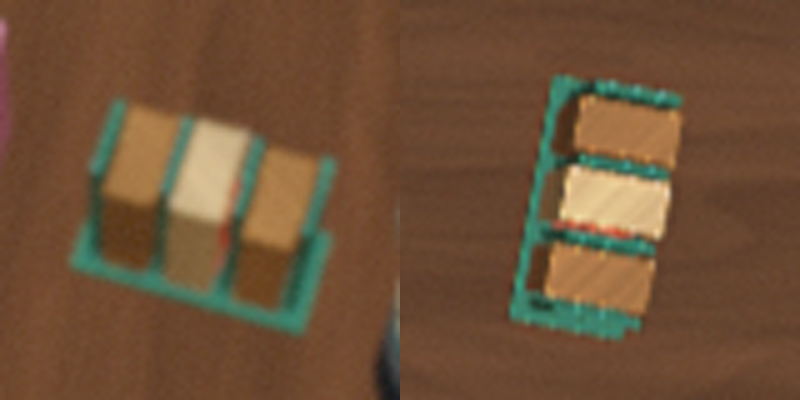

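View pics/s8.png

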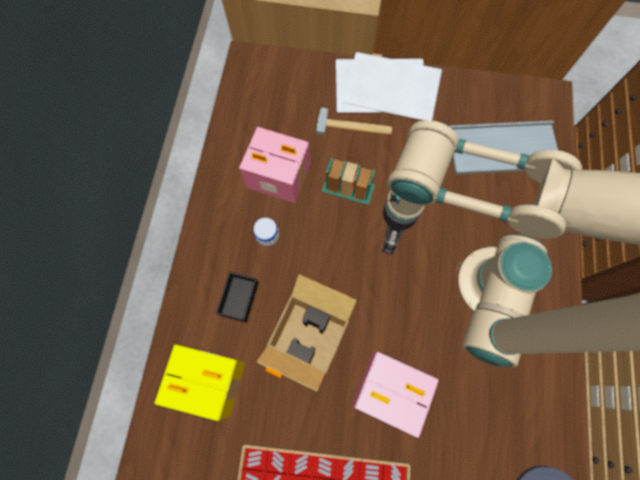

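The block stands in the middle slot (crop (212,165)), top at z≈0.118, edges level with its neighbours. The flaps are open, the tin (265,232), bin (238,297) and mallet (353,124) are unmoved, and the robot is clear. Handing in.

```bash
python3 -c "
from rig import manip; print(manip.sign_off())"
```

```text
the job is handed in; nothing more can be done
None
```

The job is handed in at about 31 s: both flaps are folded back to about 2.3 rad, and the block stands on the base of the middle rack slot with its edges level with its neighbours; the tin, bin and mallet look unmoved.

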